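Take the long column out of the column bay and hold it level

TASK

Pull the front door of the white column bay all the way down, draw the longer of the two steel columns out of its slanted socket, turn it level and hold it up still, about 30 cm above the bench and touching nothing but the gripper. Finish while still holding it there, with the door left down; leave the short column in its socket and do not disturb the bottle and the jar beside the bay.

Things in the scene. Friction and masses are not known exactly. Their poses are not given: they have to be found in the camera images.
- bay: White bench module, fixed, 300 mm wide (y), 360 deep (x), 150 high; open on top over its front 160 mm, a solid housing behind that. Origin: middle of the lower front edge, on the bench; +x goes into the module (away from the robot), +y to its left, z up. Side walls 10 mm thick. Inside, an aluminium block with two slanted sockets, at y = +55 and -55 mm.
- socket_left (a point): Middle of the mouth of the socket at the bay's y = +55 mm, x = 105, z = 72 mm. A round hole 18 mm across, 50 mm deep, leaning 45 degrees to the front: its axis runs out of the mouth along (-0.707, 0, +0.707) in the bay's axes, so a column must be drawn out 50 mm forwards and up along it, through where the closed door stands.
- socket_right (a point): The same for the socket at the bay's y = -55 mm. The block's top face around the mouths is 50 mm deep, 200 mm wide and square to the socket axes.
- door (a joint): Grey front door, 300 mm wide, 145 high, 12 thick, 0.4 kg, hinged along its lower edge; rad. 0 = upright, closed; grows as its top comes forward (bay's -x) and down; 1.5 = stop, nearly flat. Starts between 0 and 0.15. Friction keeps it where it is left up to about 0.5; beyond about 0.7 it sinks open to the stop of itself in about 2 s. No latch; about 2 N at the tab moves it.
- door_hinge (a point): Middle of the door's hinge line, 15 mm above the bench at the bay's front (the bay's x = 0); the hinge line runs along the bay's y. The closed door occupies bay x = -12 to 0 mm.
- door_tab (a point): Middle of the upper edge of the metal grip tab standing up from the door's top edge, in the door's plane: 80 mm wide (y), 10 thick, 30 higher than the door panel. 175 mm from the hinge, 6 mm in front of the door's inner face; closed, 190 mm above the bench. Behind it, between the columns, the bay is empty for 60 mm, so fingers can go down behind the tab.
- long_column: The longer column, loose: steel tube 16 mm in diameter, 150 mm long in all, its last 22 mm a darker round head 22 mm in diameter; about 0.16 kg. Origin: centre of its lower (plain) end; z along the tube to the head. It stands to the bottom of one of the two sockets (either), leaning 45 degrees (up to 2.5 more, for 2 mm of play) to the front, 100 mm sticking out.
- long_column_mid (a point): Middle of the long column's length, on its axis, 75 mm from either end (25 mm outside the socket's mouth at the start).
- short_column: The shorter column, loose, to be left alone: like the other but 100 mm long in all, about 0.11 kg, in the other socket, 50 mm sticking out. Origin: centre of its lower end; z along the tube to the head.
- amber_bottle: Bystander: closed amber glass bottle with a blue cap, 84 mm in diameter, 170 mm high, standing left of the bay. Origin: centre of its underside.
- vial_jar: Bystander: closed white plastic jar, 66 mm in diameter, 90 mm high, standing right of the bay. Origin: centre of its underside.
Things that resemble listed ones, but are neither listed nor needed, are in the scene too. Leave any purple or turquoise look-alike of the long_column alone.

How it is judged:
By the outcome, as a careful person would: the job done as asked, in the order asked, and still so for the second after the job is handed in, while the arm keeps its last pose, push and grip.
It also fails if it takes over 58 s, if anything falls off the work surface, if the arm or the gripper's body presses on something with over 40 N, if the wrist force passes 120 N, or if a joint passes its speed limit or range.

ROBOT

A 7-joint arm with a two-finger parallel gripper is mounted at the origin on the work surface. World frame = base frame: x ahead of the robot, y to its left, z up, the work surface at z = 0. Lengths are in m, angles in rad, forces in N, time in s.
With the tool pointing down it reaches from about 0.425 to 0.925 m from the base axis. Payload 6.8 kg.
Tool frame: the origin (TCP) lies at the very end of the fingers, on their centre line; the grasp point (between the pads) lies 19 mm behind it; z points along the fingers, y is the line along which they close (so a half turn about z gives the same grasp; the last joint's range is limited). The gripper opens to 88 mm and grips with 3 to 60 N. Pads are 20 mm wide; open, the fingers measure 115 mm over their backs; the gripper's body (75 mm by 178 mm) begins 61 mm behind the grasp point.
Start: joints at [1.149, 0.477, 0.022, 1.555, -0.011, 1.109, -0.083], TCP at [0.208, -0.642, 0.223] pointing down, gripper open.
Joint ranges: [-2.96, 2.96], [-0.34, 2.1], [-1.41, 1.46], [0.24, 2.44], [-1.37, 4.51], [0.17, 1.92], [-2.96, 2.96]. Speed limits (rad/s): [2.39, 2.39, 3.14, 3.14, 3.14, 3.14, 3.14].

INTERFACE

Orientations are given as [roll, pitch, yaw] about the fixed x, y, z axes, in that order (R = Rz(yaw) Ry(pitch) Rx(roll)).
In Python, from plant import env, cams gives the robot as it stands. The module is installed in compiled form; this text tells all that it offers.
- The arm moves only by the tool send_rows, never from a script. Its argument "deltas" is a list that holds one entry, the list of rows, each a list of 5 numbers: the shift along the tool's x, y, z normalised to -1 to 1, where 1 is 0.5 m, then the turn about the tool's z normalised to -1 to 1, where 1 is pi/2 rad, then the finger opening in mm, from 0 to 87.8. In form: [[[x, y, z, spin, fingers], ...]]. A call has exactly 10 rows; each row shifts and turns the commanded pose from where the row before left it, along the tool's axes as they then stand; what a row does not reach is not made up. A row lasts 1/8 s, in which the tool goes at most 62.5 mm and 10.7 degrees, less where a joint would pass 70% of its speed; a pose out of reach is approached as far as the arm can. A call with a number of a shift or a turn outside -1 to 1 is refused whole. A call with a gripper value outside its range is refused whole. The fingers move at their own pace and stop on an object; the grip force is fixed at half the most. Time passes only in rows, so rows that do not move let the fingers close, or fill a call up. It gives the time, the measured TCP pose, the force, the opening and the grip force at its end, in the units of the state.
- env.get_obs(): the state, without advancing time (a new reading comes with each control period).
- cams.grab_frame(name): name is "scene" or "top"; returns (picture, depth): 400x640x3 uint8, red, green, blue; 400x640 float32, m along the optical axis (not along the pixel's ray), 0 where there is no reading.
- cams.camera_params(name): a dict with "fx", "fy", "cx", "cy" (pixels), "extrinsics" (4x4, takes a point from world to camera coordinates). Camera axes: x right, y up, looking along -z (the intrinsics and any distortion apply to the point x, -y, -z); pixel columns grow to the right and rows downward; lengths in m; the calibration is good to about 2 mm. A picture is of the moment at which its call begins. camera_params takes no time and is no camera call.
- env.close_job(): hands the job in; it is judged then, once.
The state is a dict: "time_s": time; "joint_pos": joint angles; "dq": joint speeds; "joint_efforts": joint torques, N m; "eef_pos": TCP position; "eef_rot": TCP orientation; "ft_force": force on the tool from outside, world axes, zero at the start; "ft_torque": the same for the moment, N m; "grip_width": finger opening in m; "grip_force": force on a finger pad.
Only numpy, scipy, OpenCV 4.12 (cv2) and the standard library are available. Lean on these libraries where they do the work, as an engineer would, in place of code of your own. Each camera call takes 0.05 s, during which the arm holds its last target. There are 200 camera calls.

## Working session

There is one attempt and no reset: what is moved stays moved. The work goes in short steps, Python scripts to look and compute and a tool call to move; the robot and the scene stay as the last step left them, time stands still between calls to the robot, and variables do not carry over. Pictures are saved under pics/ and viewed, at most 10 in all, crops included, and the job is handed in when it is done.

Besides the shell and the picture viewer there is one more tool, called after "Emit:" as a command line: name --argument value ..., lists and objects as JSON in quotes. send_rows: Moves the arm, as the interface text tells. Its arguments: {"type":"object","properties":{"deltas":{"type":"array","items":{"type":"array","items":{"type":"array","items":{"type":"number"}}}}},"required":["deltas"]}

```bash
mkdir -p pics
cat > h.py <<'E'
import numpy as np, cv2
from plant import env, cams
def grab(n):
    im,d=cams.grab_frame(n); np.savez(f'{n}.npz',im=im,d=d); return im,d
def pt(n,u,v,d):
    p=cams.camera_params(n); z=d
    c=np.array([(u-p['cx'])/p['fx']*z,-(v-p['cy'])/p['fy']*z,-z,1])
    return (np.linalg.inv(p['extrinsics'])@c)[:3]
def cloud(n):
    f=np.load(f'{n}.npz'); d=f['d']; p=cams.camera_params(n)
    v,u=np.mgrid[:400,:640]
    c=np.stack([(u-p['cx'])/p['fx']*d,-(v-p['cy'])/p['fy']*d,-d,np.ones_like(d)],-1)
    P=(c@np.linalg.inv(p['extrinsics']).T)[...,:3]; P[d==0]=np.nan
    return f['im'],P
E
python3 - <<'E'
from h import *
for n in('scene','top'):
    im,d=grab(n); cv2.imwrite(f'pics/{n}0.png',im[:,:,::-1]); p=cams.camera_params(n); print({k:np.round(v,3) for k,v in p.items()})
print(env.get_obs())
E
```

```text
{'fx': np.float64(384.778), 'fy': np.float64(384.778), 'cx': np.float64(318.923), 'cy': np.float64(204.485), 'extrinsics': array([[-0.508,  0.861,  0.016,  0.337],
       [-0.661, -0.402,  0.633,  0.38 ],
       [ 0.552,  0.311,  0.774, -1.486],
       [ 0.   ,  0.   ,  0.   ,  1.   ]])}
{'fx': np.float64(442.856), 'fy': np.float64(442.856), 'cx': np.float64(321.956), 'cy': np.float64(203.104), 'extrinsics': array([[-0.016, -1.   , -0.016,  0.031],
       [ 0.988, -0.018,  0.153, -0.688],
       [-0.154, -0.013,  0.988, -1.174],
       [ 0.   ,  0.   ,  0.   ,  1.   ]])}
{'time_s': 0.1, 'joint_pos': array([ 1.14889972,  0.47770746,  0.02236669,  1.5563184 , -0.01148585,
        1.10930395, -0.08307846]), 'dq': array([ 0.00011335, -0.00198499,  0.00016446, -0.00313176,  0.00014443,
        0.00078668,  0.00087215]), 'joint_efforts': array([ 4.38601157e-03, -5.84091854e+01,  1.54006686e+00, -2.73313093e+01,
       -5.42537752e-02,  1.31700558e-02,  8.07626247e-05]), 'eef_pos': array([ 0.20816159, -0.6415434 ,  0.22180054]), 'eef_rot': array([-3.13999008e+00,  1.39741514e-04,  3.13823596e-01]), 'ft_force': array([-0.00864702, -0.4129173 , -0.30418291]), 'ft_torque': array([ 0.02790867, -0.00967587, -0.00734438]), 'grip_force': 0.0, 'grip_width': 0.08808094406233538}
```

View pics/scene0.png

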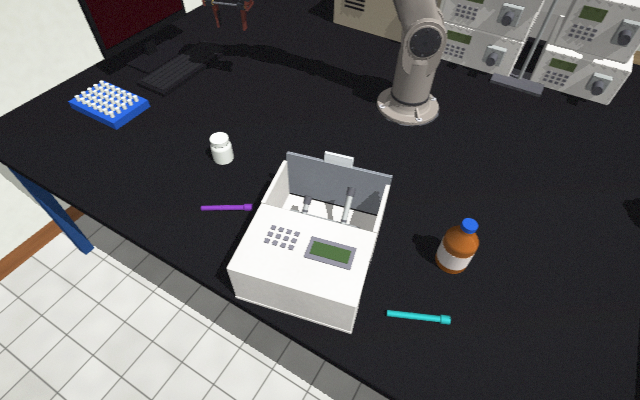

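View pics/top0.png

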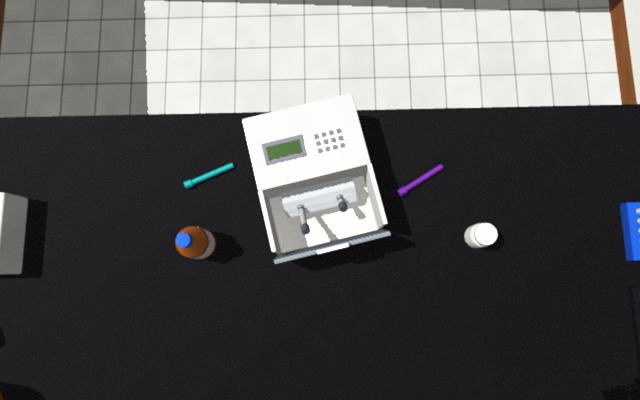

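The scene view shows the white bay at about (310,240) with its door closed. The tab is at (338,158), the bottle at (458,245) and the jar at (221,148).

There are four candidates for the long column:
- **Steel column, left:** top-view pixels (304,218).
- **Steel column, right:** top-view pixels (342,203).
- **Turquoise stick:** top-view pixels (208,176), a look-alike.
- **Purple stick:** top-view pixels (420,180), a look-alike.

The left steel column looks longer, so I'll confirm it in a crop and measure it.

Run:
```python
from h import *
im,P=cloud('top')
a=im[160:270,230:410,::-1]; a=cv2.resize(a,None,fx=4,fy=4,interpolation=cv2.INTER_CUBIC)
cv2.imwrite('pics/crop_top.png',a)
for n in('top','scene'):
    im,P=cloud(n)
    m=(P[...,2]>.142)&(P[...,2]<.158)&(im.min(-1)>150)&(P[...,0]>.4)
    k,l,s,c=cv2.connectedComponentsWithStats(m.astype(np.uint8)); i=1+np.argmax(s[1:,4])
    Q=P[l==i][:,:2].astype(np.float32); r=cv2.minAreaRect(Q); print(n,s[i],r,np.round(cv2.boxPoints(r),4).tolist(),P[l==i][:,2].mean())
    print(n,'grid z max', np.nanmax(P[...,2][(P[...,0]>.4)]))
im,P=cloud('top')
for (u,v) in [(304,218),(305,228),(303,210),(342,203),(343,207),(340,198),(334,248),(320,250),(345,245),(194,241),(481,235)]:
    print(u,v,im[v,u],np.round(P[v,u],4))
```

```text
top [ 242   94  145  158 8373] ((0.7613497972488403, 0.04188399016857147), (0.36031636595726013, 0.3004266917705536), 13.002070426940918) [[0.5519999861717224, 0.1476999968290329], [0.6195999979972839, -0.14499999582767487], [0.9707000255584717, -0.06390000134706497], [0.9031000137329102, 0.2287999987602234]] 0.14952588705617742
top grid z max 0.19284074488993475
scene [ 227  160  163  149 9475] ((0.7630807757377625, 0.04164823889732361), (0.36117443442344666, 0.3008624315261841), 13.143436431884766) [[0.5529999732971191, 0.14710000157356262], [0.621399998664856, -0.14589999616146088], [0.9731000065803528, -0.06379999965429306], [0.904699981212616, 0.22920000553131104]] 0.15145425063860954
scene grid z max 0.3170726068051525
304 218 [149 154 152] [0.641  0.0659 0.1111]
305 228 [83 83 91] [0.6115 0.0619 0.142 ]
303 210 [124 129 128] [0.6661 0.0699 0.0837]
342 203 [90 92 98] [ 0.6798 -0.0349  0.1061]
343 207 [79 80 85] [ 0.6678 -0.037   0.1147]
340 198 [152 155 158] [ 0.6972 -0.0306  0.0824]
334 248 [254 255 255] [ 0.5572 -0.0104  0.1869]
320 250 [253 255 255] [0.553  0.0237 0.1856]
345 245 [253 254 254] [ 0.5641 -0.0373  0.1848]
194 241 [87 52 21] [0.5838 0.347  0.1355]
481 235 [253 254 253] [ 0.5901 -0.4014  0.0873]
```

View pics/crop_top.png

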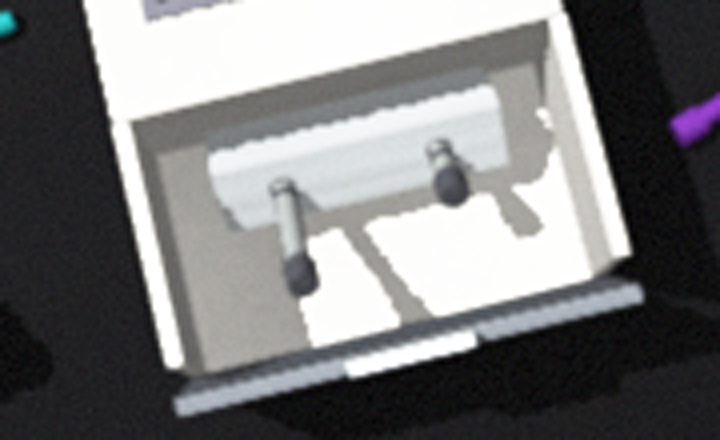

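The crop confirms it. The left steel column, with its head at crop (300,272) and its mouth at (285,187), sticks out about twice as far as the right one, whose head is at (452,182). So the left one, at bay y = +55, is the long column. Next I'll fit its axis in bay coordinates.

```bash
cat >> h.py <<'E'
YAW=np.radians(13.07); O=np.array([.5865,.001,0])
Rb=np.array([[np.cos(YAW),-np.sin(YAW),0],[np.sin(YAW),np.cos(YAW),0],[0,0,1]])
def bay(p): return (np.asarray(p)-O)@Rb
def st():
    o=env.get_obs(); print('t',o['time_s'],'tcp bay',np.round(bay(o['eef_pos'])*1e3,1),'rot',np.round(o['eef_rot'],4),'yaw err',round(o['eef_rot'][2]-YAW,4),'F',np.round(o['ft_force'],1),'grip',o['grip_width'],o['grip_force'])
E
python3 - <<'E'
from h import *
st()
for n in('top','scene'):
    im,P=cloud(n); B=bay(P)
    for y0 in(.055,-.055):
        m=(B[...,0]>.015)&(B[...,0]<.13)&(abs(B[...,1]-y0)<.025)&(B[...,2]>.06)&(B[...,2]<.17)
        m&=((B[...,2]-.072)-(B[...,0]-.105))*.707>.012
        Q=B[m]; 
        if len(Q)<5: print(n,y0,len(Q)); continue
        t=((Q[:,2]-.072)-(Q[:,0]-.105))*.707; nn=((Q[:,2]-.072)+(Q[:,0]-.105))*.707
        print(n,y0,len(Q),'tmax',t.max())
        for a in np.arange(.01,.11,.015):
            s=(t>=a)&(t<a+.015)
            if s.sum()>2: print('  t%.3f'%a,'y med %.4f [%.4f %.4f]'%(np.median(Q[s,1]),*np.percentile(Q[s,1],[3,97])),'n med %.4f [%.4f %.4f]'%(np.median(nn[s]),*np.percentile(nn[s],[3,97])))
E
```

```text
t 0.1 tcp bay [-513.8 -540.3  221.8] rot [-3.140e+00  1.000e-04  3.138e-01] yaw err 0.0857 F [-0.  -0.4 -0.3] grip 0.08808094406233538 0.0
top 0.055 181 tmax 0.10340018226576282
  t0.010 y med 0.0565 [0.0488 0.0631] n med 0.0037 [-0.0011 0.0069]
  t0.025 y med 0.0545 [0.0480 0.0625] n med 0.0020 [-0.0021 0.0063]
  t0.040 y med 0.0554 [0.0482 0.0623] n med 0.0019 [-0.0041 0.0045]
  t0.055 y med 0.0548 [0.0480 0.0614] n med 0.0014 [-0.0041 0.0042]
  t0.070 y med 0.0560 [0.0476 0.0642] n med 0.0018 [-0.0019 0.0040]
  t0.085 y med 0.0556 [0.0457 0.0650] n med -0.0002 [-0.0152 0.0059]
  t0.100 y med 0.0509 [0.0456 0.0629] n med -0.0053 [-0.0128 0.0009]
top -0.055 97 tmax 0.054507401512353656
  t0.010 y med -0.0541 [-0.0608 -0.0477] n med 0.0035 [0.0009 0.0066]
  t0.025 y med -0.0530 [-0.0642 -0.0442] n med 0.0051 [-0.0031 0.0080]
  t0.040 y med -0.0536 [-0.0631 -0.0448] n med 0.0004 [-0.0142 0.0081]
scene 0.055 223 tmax 0.10147810096357208
  t0.010 y med 0.0557 [0.0469 0.0624] n med 0.0051 [-0.0012 0.0097]
  t0.025 y med 0.0550 [0.0478 0.0622] n med 0.0038 [-0.0026 0.0091]
  t0.040 y med 0.0555 [0.0468 0.0619] n med 0.0040 [-0.0041 0.0082]
  t0.055 y med 0.0559 [0.0482 0.0624] n med 0.0036 [-0.0029 0.0071]
  t0.070 y med 0.0555 [0.0465 0.0647] n med 0.0034 [-0.0015 0.0076]
  t0.085 y med 0.0558 [0.0445 0.0648] n med 0.0046 [-0.0025 0.0081]
  t0.100 y med 0.0561 [0.0481 0.0606] n med 0.0050 [0.0018 0.0055]
scene -0.055 103 tmax 0.05185358296163353
  t0.010 y med -0.0532 [-0.0619 -0.0477] n med 0.0050 [-0.0010 0.0095]
  t0.025 y med -0.0527 [-0.0624 -0.0451] n med 0.0066 [-0.0012 0.0103]
  t0.040 y med -0.0537 [-0.0647 -0.0447] n med 0.0063 [-0.0027 0.0098]
```

Emit:
send_rows --deltas '[[[0, 0, -0.05, 0.055, 0], [0, -0.08, -0.08, 0, 0], [0, -0.11, 0, 0, 0], [0.05, -0.11, 0, 0, 0], [0.05, -0.11, 0, 0, 0], [0.05, -0.11, 0, 0, 0], [0.05, -0.11, 0, 0, 0], [0.05, -0.11, 0, 0, 0], [0.05, -0.11, 0, 0, 0], [0, 0, 0, 0, 0]]]'

```text
time_s: 1.35
eef_pos: [0.2589, -0.1911, 0.2877]
eef_rot: [3.141, 0.0, 0.234]
ft_force: [-0.6, -0.3, -0.5]
grip_width: 0.0002
grip_force: 0.0
```

```bash
python3 -c "from h import *; st()"
```

```text
t 1.35 tcp bay [-362.5 -113.1  287.7] rot [3.1405e+00 5.0000e-04 2.3360e-01] yaw err 0.0055 F [-0.6 -0.3 -0.5] grip 0.00018344207024585706 0.0
```

Emit:
send_rows --deltas '[[[0.08, -0.03, 0, 0.0035, 0], [0.11, -0.035, 0, 0, 0], [0.11, -0.035, 0, 0, 0], [0.11, -0.035, 0, 0, 0], [0.11, -0.035, 0, 0, 0], [0.11, -0.035, 0, 0, 0], [0.11, -0.021, 0, 0, 0], [0, 0, 0.04, 0, 0], [0, 0, 0.04, 0, 0], [0, 0, 0, 0, 0]]]'

```text
time_s: 2.6
eef_pos: [0.5938, -0.0038, 0.2454]
eef_rot: [-3.141, 0.004, 0.221]
ft_force: [0.4, 0.2, -0.3]
grip_width: 0.0006
grip_force: 0.0
```

```bash
python3 -c "from h import *; st()"
```

```text
t 2.6 tcp bay [  6.   -6.3 245.4] rot [-3.141   0.0042  0.2207] yaw err -0.0074 F [ 0.4  0.2 -0.3] grip 0.0005794690176610232 0.0
```

Emit:
send_rows --deltas '[[[0, -0.006, 0.08, -0.004, 0], [0, -0.006, 0.084, 0, 0], [-0.03, 0, 0.001, 0, 0], [-0.04, 0, 0.002, 0, 0], [-0.046, 0, 0.004, 0, 0], [-0.028, 0, 0.013, 0, 0], [-0.028, 0, 0.013, 0, 0], [-0.025, 0, 0.021, 0, 0], [-0.025, 0, 0.021, 0, 0], [-0.04, 0, 0.04, 0, 0]]]'

```text
time_s: 3.85
eef_pos: [0.4659, -0.0259, 0.1078]
eef_rot: [-3.141, -0.002, 0.228]
ft_force: [0.6, 0.9, -0.9]
grip_width: 0.0007
grip_force: 0.3
```

Run:
```python
from h import *
st()
im,d=grab('scene'); cv2.imwrite('pics/s1.png',im[60:340,140:540,::-1])
```

```text
t 3.85 tcp bay [-123.6    1.   107.8] rot [-3.1414e+00 -1.8000e-03  2.2850e-01] yaw err 0.0004 F [ 0.6  0.9 -0.9] grip 0.0006698084875774249 0.30880875361617655
```

View pics/s1.png

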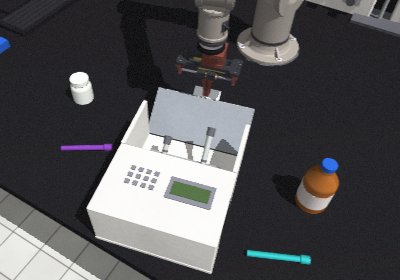

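The door has been pulled to about 0.9 rad (its top edge is now at crop (205,100)) and it should sink the rest of the way by itself. Meanwhile I'll move above the column.

Emit:
send_rows --deltas '[[[0, 0, -0.08, 0, 0], [0, 0, -0.1, 0, 60], [0, 0, -0.08, 0, 60], [0.08, -0.02, 0, 0, 60], [0.08, -0.03, 0, 0, 60], [0.08, -0.03, 0, 0, 60], [0.08, -0.03, 0, 0, 60], [0.08, 0, 0, 0, 60], [0, 0, 0, 0, 60], [0, 0, 0, 0, 60]]]'

```text
time_s: 5.15
eef_pos: [0.6472, 0.0726, 0.2374]
eef_rot: [-3.141, 0.002, 0.228]
ft_force: [-0.3, 0.3, 0.0]
grip_width: 0.0599
grip_force: 0.0
```

Run:
```python
from h import *
st()
im,d=grab('scene'); cv2.imwrite('pics/s2.png',im[60:340,140:540,::-1])
B=bay(cloud('scene')[1]); m=(B[...,0]<-.05)&(B[...,0]>-.2)&(abs(B[...,1])<.2)&(B[...,2]<.15)&(B[...,2]>.012)
print(np.nanpercentile(B[m][:,2],[5,50,95]), B[m][:,0].min())
```

```text
t 5.15 tcp bay [ 75.3  56.  237.4] rot [-3.1413e+00  1.8000e-03  2.2840e-01] yaw err 0.0003 F [-0.3  0.3  0. ] grip 0.05987407996453289 0.0
[0.01938312 0.0239819  0.02832379] -0.17612726188184635
```

View pics/s2.png

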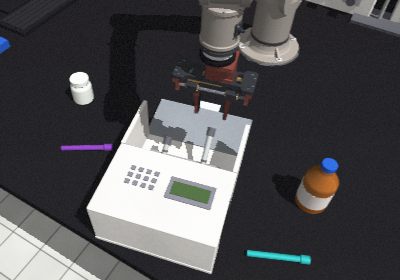

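The door lies flat (median z 24 mm, tip at bay x −176). Next: descend around the long column and close.

Emit:
send_rows --deltas '[[[0, 0, 0.08, 0, 60], [0, 0, 0.08, 0, 60], [0, 0, 0.08, 0, 60], [0, 0, 0.05, 0, 60], [0, 0, 0.024, 0, 60], [0, 0, 0, 0, 60], [0, 0, 0, 0, 10], [0, 0, 0, 0, 10], [0, 0, 0, 0, 10], [0, 0, 0, 0, 10]]]'

```text
time_s: 6.45
eef_pos: [0.6482, 0.0727, 0.0815]
eef_rot: [3.142, -0.0, 0.228]
ft_force: [0.5, 0.6, 0.0]
grip_width: 0.0235
grip_force: 0.0
```

```bash
python3 -c "from h import *; st()"
```

```text
t 6.45 tcp bay [76.3 55.9 81.5] rot [ 3.1415e+00 -5.0000e-04  2.2820e-01] yaw err 0.0001 F [0.5 0.6 0. ] grip 0.02347518917015157 0.0
```

Emit:
send_rows --deltas '[[[0, 0, 0, 0, 5], [0, 0, 0, 0, 5], [0, 0, 0, 0, 5], [0, 0, 0, 0, 5], [0, 0, 0, 0, 5], [-0.007, 0, -0.007, 0, 5], [-0.007, 0, -0.007, 0, 5], [-0.007, 0, -0.007, 0, 5], [-0.007, 0, -0.007, 0, 5], [0, 0, 0, 0, 5]]]'

```text
time_s: 7.7
eef_pos: [0.6339, 0.0696, 0.0954]
eef_rot: [-3.142, 0.0, 0.228]
ft_force: [-0.2, 0.2, -1.2]
grip_width: 0.0155
grip_force: 30.0
```

```bash
python3 -c "from h import *; st()"
```

```text
t 7.7 tcp bay [61.6 56.1 95.4] rot [-3.1416e+00  5.0000e-04  2.2840e-01] yaw err 0.0003 F [-0.2  0.2 -1.2] grip 0.015488671544659568 29.986295700073242
```

Emit:
send_rows --deltas '[[[-0.01, 0, -0.01, 0, 5], [-0.011, 0, -0.011, 0, 5], [-0.011, 0, -0.011, 0, 5], [-0.011, 0, -0.011, 0, 5], [-0.011, 0, -0.011, 0, 5], [-0.011, 0, -0.011, 0, 5], [-0.01, 0, -0.01, 0, 5], [0, 0, -0.04, 0, 5], [0, 0, -0.06, 0, 5], [0, 0, -0.06, 0, 5]]]'

```text
time_s: 8.95
eef_pos: [0.5982, 0.0613, 0.2148]
eef_rot: [-3.141, -0.001, 0.228]
ft_force: [0.4, 0.7, -1.1]
grip_width: 0.0155
grip_force: 30.0
```

```bash
cat >> h.py <<'E'
def col(n,g):  # column points near grasp point g (bay), in plane y
    im,P=cloud(n); B=bay(P); q=B-g
    m=(abs(q[...,1])<.011)&(np.hypot(q[...,0],q[...,2])<.11)&(B[...,2]>.03)
    return im,B,m
E
python3 - <<'E'
from h import *
st(); im,d=grab('scene'); cv2.imwrite('pics/s3.png',cv2.resize(im[60:340,140:540,::-1],None,fx=2,fy=2))
E
```

```text
t 8.95 tcp bay [ 25.   56.1 214.8] rot [-3.1414e+00 -1.0000e-03  2.2840e-01] yaw err 0.0003 F [ 0.4  0.7 -1.1] grip 0.0154675862044729 29.98652547597885
```

View pics/s3.png

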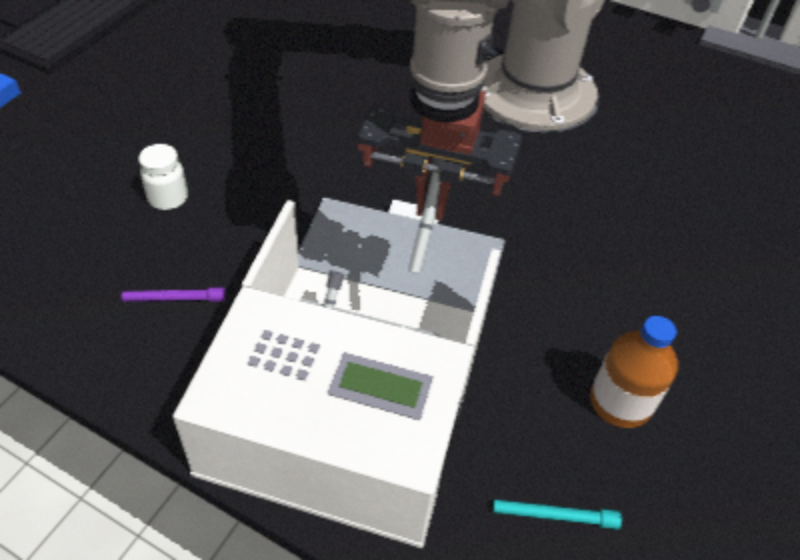

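The column is held, still slanted, with its lower end at crop (415,268). The tool cannot tilt, so I'll level the column by pressing its lower end on the housing roof, so that it pivots in the pads.

Emit:
send_rows --deltas '[[[0, 0, -0.04, 0, 5], [0.06, 0, 0, 0, 5], [0.06, 0, 0, 0, 5], [0.054, 0, 0, 0, 5], [0, 0, 0.03, 0, 5], [0, 0, 0.02, 0, 5], [0, 0, 0.015, 0, 5], [0, 0, 0.015, 0, 5], [0, 0, 0.015, 0, 5], [0, 0, 0, 0, 5]]]'

```text
time_s: 10.25
eef_pos: [0.6831, 0.0808, 0.1859]
eef_rot: [3.141, -0.002, 0.228]
ft_force: [1.1, -0.3, 1.8]
grip_width: 0.0151
grip_force: 30.0
```

```bash
cat >> h.py <<'E'
def tilt():
    o=env.get_obs(); g=bay(o['eef_pos'])+[0,0,.019]
    im,_=grab('scene'); grab('top')
    for n in('scene','top'):
        im,B,m=col(n,g); q=(B-g)[m]; c=im[m].astype(int)
        s=(np.ptp(c,axis=1)<30)&(q[:,2]<.03)&(np.hypot(q[:,0],q[:,2])>.018)&(B[m][:,2]>.155)
        q=q[s]; b=q[q[:,0]>.015]; f=q[q[:,0]<-.015]
        for k,w in(('rear',b),('front',f)):
            if len(w)>8:
                p=np.polyfit(w[:,0],w[:,2],1); print(n,k,len(w),'deg %.1f'%np.degrees(np.arctan(p[0])),'x %.3f..%.3f z %.3f..%.3f y %.4f'%(w[:,0].min(),w[:,0].max(),w[:,2].min(),w[:,2].max(),np.median(w[:,1])))
E
python3 - <<'E'
from h import *
st(); tilt()
E
```

```text
t 10.25 tcp bay [112.2  55.9 185.9] rot [ 3.1414e+00 -2.4000e-03  2.2820e-01] yaw err 0.0001 F [ 1.1 -0.3  1.8] grip 0.015129267404272813 29.999706745147705
scene rear 188 deg -32.0 x 0.017..0.076 z -0.045..-0.001 y 0.0005
scene front 20 deg -29.6 x -0.040..-0.016 z 0.013..0.028 y -0.0050
```

It pivots as planned: 32° now, with only about 3 N on the wrist. I'll continue down.

Emit:
send_rows --deltas '[[[0, 0, 0.012, 0, 5], [0, 0, 0.012, 0, 5], [0, 0, 0.012, 0, 5], [0, 0, 0.012, 0, 5], [0, 0, 0.012, 0, 5], [0, 0, 0.012, 0, 5], [0, 0, 0.01, 0, 5], [0, 0, 0.008, 0, 5], [0, 0, 0.004, 0, 5], [0, 0, 0, 0, 5]]]'

```text
time_s: 11.6
eef_pos: [0.6825, 0.0807, 0.1381]
eef_rot: [3.142, 0.0, 0.228]
ft_force: [-2.0, -0.3, 2.5]
grip_width: 0.015
grip_force: 30.0
```

Run:
```python
from h import *
st(); tilt()
```

```text
t 11.6 tcp bay [111.5  55.9 138.1] rot [3.1415e+00 3.0000e-04 2.2820e-01] yaw err 0.0001 F [-2.  -0.3  2.5] grip 0.014985025555487556 30.000382661819458
scene rear 159 deg 0.9 x 0.016..0.110 z -0.001..0.013 y 0.0006
scene front 17 deg 3.4 x -0.057..-0.017 z -0.001..0.007 y -0.0057
```

Emit:
send_rows --deltas '[[[0, 0, -0.02, 0, 5], [0, 0, -0.04, 0, 5], [0, 0, -0.05, 0, 5], [0, 0, -0.05, 0, 5], [0, 0, -0.05, 0, 5], [0, 0, -0.04, 0, 5], [0, 0, -0.026, 0, 5], [0, 0, -0.01, 0, 5], [0, 0, 0, 0, 5], [0, 0, 0, 0, 5]]]'

```text
time_s: 12.95
eef_pos: [0.6822, 0.0806, 0.2801]
eef_rot: [-3.142, 0.002, 0.228]
ft_force: [-0.2, -0.5, -2.0]
grip_width: 0.0153
grip_force: 30.0
```

Run:
```python
from h import *
st(); tilt()
im=np.load('scene.npz')['im']; cv2.imwrite('pics/s4.png',cv2.resize(im[60:340,140:540,::-1],None,fx=2,fy=2))
```

```text
t 12.95 tcp bay [111.2  55.9 280.1] rot [-3.1415e+00  1.6000e-03  2.2820e-01] yaw err 0.0001 F [-0.2 -0.5 -2. ] grip 0.015306652633477176 29.9996155500412
scene rear 195 deg -1.1 x 0.017..0.085 z -0.005..0.012 y 0.0010
scene front 26 deg 11.1 x -0.046..-0.018 z -0.005..0.007 y -0.0041
```

View pics/s4.png

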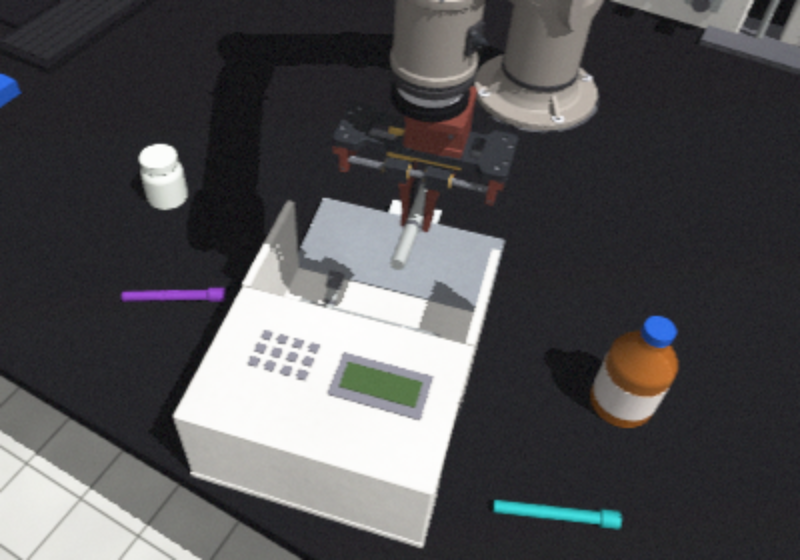

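The column is held level, to about 1°, at roughly z = 0.30 m, with its free end at crop (400,262). The door is flat, the short column is still in its socket at crop (330,290), and the bottle and jar have not moved. I'm handing in.

```bash
python3 -c "from h import *; print(env.close_job())"
```

```text
the job is handed in; nothing more can be done
None
```

I handed the job in at about 13 s with the door fully down and the long column held still, level to about 1° and about 30 cm up; the short column, bottle and jar were left alone.

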